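# Lock a display case into its sprung counter holder

### The arm

A 6-joint arm with a two-finger parallel gripper is mounted at the origin on the work surface. World frame = base frame: x ahead of the robot, y to its left, z up, the work surface at z = 0. Lengths are in mm, angles in rad, forces in N, time in s.
With the tool pointing down it reaches from about 400 to 925 mm from the base axis. Payload 12.5 kg.
Tool frame: the origin (TCP) lies on the mounting face of the last link; the fingertips stand 190 mm ahead of it and the grasp point (between the pads) lies 171 mm ahead of it (env.tcp_to_tips is the distance from the TCP to the fingertips, in mm); x points along the fingers, y is the direction in which the jaws open and shut, and the axes are right-handed (so a half turn about x gives the same grasp; the last joint's range is limited). The gripper opens to 95 mm and grips with 3 to 60 N. Pads are 20 mm wide; open, the fingers measure 119 mm over their backs; the gripper's body (75 mm by 180 mm) begins 59 mm behind the grasp point.
Start: joints at [1.081, 0.491, 1.559, -0, 1.092, -0.106], TCP at [234.006, 579.54, 404.761] pointing down, gripper open.
Joint ranges: [-3.1, 3.1], [-0.84, 2.19], [0.05, 2.79], [-1.13, 4.28], [0.06, 2.93], [-2.69, 2.69]. Speed limits (rad/s): [2.22, 2.22, 2.79, 3.14, 3.14, 3.14].

### API

Orientations are given as [roll, pitch, yaw] about the fixed x, y, z axes, in that order (R = Rz(yaw) Ry(pitch) Rx(roll)).
In Python, from cell import monitor, cams, job, env gives the robot as it stands. The module is installed in compiled form; this text tells all that it offers.
- The arm moves only by the tool apply_moves, never from a script. Its argument "series" is a list of rows, each a list of 3 entries, a list of its own where there are three numbers: the closure, from -1 (fully open) to 1 (shut), so that 0 is half open, then the shift along the tool's x, y, z in cm, then the turn about the tool's x in rad. A call has 1 to 20 rows; each row is the pose to reach, as a shift and turn from the pose commanded when the call began, along the tool's axes at that moment; what a row does not reach only later rows make up. A row lasts 1/8 s, in which the tool goes at most 62.5 mm and 10.7 degrees, less where a joint would pass 70% of its speed; a pose out of reach is approached as far as the arm can. A call with a gripper value outside its range is refused whole. The fingers move at their own pace and stop on an object; the grip force is fixed at half the most. Time passes only in rows, so rows that repeat a pose let the fingers close. It gives the time, the measured TCP pose, the force and the opening at its end, in the units of the state.
- monitor.state(): the state, without advancing time (a new reading comes with each control period).
- cams.read_camera(name): name is "side" or "top" or "wrist"; returns a dict with "image" (480x640x3 uint8, red, green, blue), "fx", "fy", "cx", "cy" (pixels), "k1" (the pictures are not rectified: a ray, as slopes to the right and down, at radius r is drawn at 1 + k1 r^2 times it, then the intrinsics apply), "position" and "orientation" of the camera in the world. Camera axes: x right, y down, z forward; pixel columns grow to the right and rows downward; lengths in mm; the calibration is good to about 2 mm. A picture is of the moment at which its call begins. There is no depth.
- job.job_done(): hands the job in, once; it reports no verdict.
The state is a dict: "t": time; "joints": joint angles; "qvel": joint speeds; "tau": joint torques, N m; "eef_pos": TCP position; "tcp_rot": TCP orientation; "ft_force": force on the tool from outside, world axes, zero at the start; "moment": the same for the moment, N m; "opening": opening from 0.0 (shut) to 1.0 (fully open).
Only numpy, scipy, OpenCV 4.12 (cv2) and the standard library are available. Lean on these libraries where they do the work, as an engineer would, in place of code of your own. Each camera call takes 0.05 s, during which the arm holds its last target. There are 200 camera calls.

### The job

Put the small glazed display case on show in its wooden counter holder: push the sprung keeper aside by its long bar and, while holding it open, slide the case in under the hood until it is fully home against the hidden stop. Then let the keeper spring shut behind the case so that it is retained, and leave the other crockery standing where it is.

Things in the scene. Friction and masses are not known exactly. Their poses are not given: they have to be found in the camera images.
- dock: Wooden holder fixed to the table, for one flat display case. x = the way the case slides in (away from the robot, turned up to 26 deg either way), y = left of that, z up; origin at table height on the gate line, on the centre line. All x, y, z below are in this frame. Base board 10 mm thick (the case slides on it), x -0.190 to 0.125, y -0.075 to 0.075.
- approach (a point): Holder's open approach part: point on the board's top at x=-0.080, y=0. Side fences (inner faces y=-0.055 and 0.055, tops at z=0.036) start at x=-0.100 (the left one has a gap at the gate, x -0.015 to 0.004); nearer the robot there are none. On the left a wing carries the spring housing: x -0.031 to 0.019, y 0.112 to 0.148, 48 mm high.
- pocket (a point): Point on the board's top where the middle of a fully home case lies: x=0.056, y=0. Pocket from x=0.006: side fences with inner faces y=-0.055 and 0.055, tops at z=0.051, the left one flared at its mouth, with lips reaching 12 mm inwards at z=0.046, so the case can be slid in but not dropped in.
- end_stop (a point): Middle of the end stop's face, x=0.104, z=0.028: out of sight under a hood (x 0.072 to 0.122, z 0.046 to 0.051). A case touching it has its centre at x=0.056 and its rear (robot-side) face at x=0.008.
- keeper (a joint): Sprung aluminium keeper (gate) that slides towards the holder's +y: 0 = shut, 0.032 = its limit. The spring pushes it shut: about 2.8 N at 0, 5.5 N at 0.025. It shuts by itself when let go, if nothing is in its way. The case passes freely from 0.025 on.
- keeper_tongue (a point): Tip of the keeper's tongue, which bars the way in; moves with the keeper. The tongue spans x -0.012 to 0 and z 0.012 to 0.056; shut, it reaches in from the left to y=0.030 and squarely blocks the case's left part. From its top a cross arm (z 0.044 to 0.056) leads to the long bar.
- keeper_bar (a point): Middle of the right (-y) face of the keeper's long bar; moves with the keeper. The bar lies along x from -0.185 to 0.030, 10 mm wide, z 0.044 to 0.056: the case passes 10 mm under it. Shut, this face is at y=0.005. Pressing it anywhere towards +y opens the keeper; a finger may slide along it in x while its tip, lower down, pushes the case's rear face.
- case_center (a point): Centre of the loose flat display case: dark wood frame, clear top, china medallions inside; 96 mm long (its x), 104 mm wide (y), 24 mm high, 0.25 to 0.5 kg, too wide to grip. It starts on the approach part between the fences, square to the holder, centre at x -0.095 to -0.066 (rear face 48 mm nearer the robot).
- bowl: Bystander: white china bowl, 84 mm across, 42 mm high, standing on the table beside the holder; origin at the centre of its underside.
- salt_pot: Bystander: small blue china pot, 44 mm across, 60 mm high, standing on the table near the holder's far left corner; origin at the centre of its underside.
- saucer: Bystander: terracotta saucer, 110 mm across, 16 mm high, on the table left of the holder's near part; origin at the centre of its underside.
- mug: Bystander: white mug, 80 mm across, 90 mm high, off to one side; origin at the centre of its underside.
- jar: Bystander: glass jar with wooden cap, 80 mm across, 110 mm high, off to one side; origin at the centre of its underside.
- vase: Bystander: green glass vase, 84 mm across, 140 mm high, off to one side; origin at the centre of its underside.
- cup: Bystander: terracotta cup, 76 mm across, 70 mm high, off to one side; origin at the centre of its underside.
- case: The same display case; origin at the centre of its underside, 12 mm below case_center.

How it is judged (in metres and radians):
On the way, in this order (a step that is already met when the one before it is completed fails the run):
1. the keeper is held open (pushed 15 mm or more) while the case is still outside the gate (value of joint keeper above 0.015 m and x of case_center in the frame of dock below -0.03 m), for 0.1 s.
2. the case has slid in through the gate (at least to 16 mm short of the stop) with the keeper still held open (value of joint keeper above 0.015 m and x of case_center in the frame of dock above 0.04 m), for 0.1 s.
At the end, for the whole second after the job is handed in: The case lies flat in the holder's pocket, at rest, its front within 6 mm of the hidden stop, and the keeper has sprung shut behind it (within 3 mm of fully shut) (x of case_center in the frame of dock between 0.05 and 0.062 m and angle between case_center's own z axis and vertical below 0.08 rad and height (world z) of case_center below 0.03 m and value of joint keeper below 0.003 m and linear speed of case below 0.02 m/s); the robot touches nothing.
It fails at once if a piece of the other crockery is shifted by more than 30 mm or tipped over (distance of any of bowl, salt_pot, saucer, mug, jar, vase, cup from where it was at the start of the episode above 0.03 m or angle between any of bowl, salt_pot, saucer, mug, jar, vase, cup's own z axis and vertical above 0.5 rad).
It also fails if it takes over 38 s, if anything falls off the work surface, if the arm or the gripper's body presses on something with over 40 N, if the wrist force passes 120 N, or if a joint passes its speed limit or range.

## Working session

There is one attempt and no reset: what is moved stays moved. The work goes in short steps, Python scripts to look and compute and a tool call to move; the robot and the scene stay as the last step left them, time stands still between calls to the robot, and variables do not carry over. Pictures are saved under pics/ and viewed, about 8 in all and at most 12, crops included, and the job is handed in when it is done.

Besides the shell and the picture viewer there is one more tool, called as name(argument=value, ...) on one line, values as JSON. apply_moves: Moves the arm, as the interface text tells. Its arguments: {"type":"object","properties":{"series":{"type":"array"}},"required":["series"]}

```bash
mkdir -p pics
cat > h.py <<'E'
import numpy as np,cv2
from cell import monitor,cams,job,env
def snap(name,fn):
    d=cams.read_camera(name); cv2.imwrite('pics/'+fn,d['image'][:,:,::-1]); 
    import pickle; m={k:v for k,v in d.items() if k!='image'}; pickle.dump(m,open('pics/'+fn+'.pkl','wb')); return d
E
python3 - <<'E'
from h import *
for n in('top','side','wrist'):
    d=snap(n,n+'0.png'); print(n,{k:np.round(v,4).tolist() for k,v in d.items() if k!='image'})
print(monitor.state(),env.tcp_to_tips)
E
```

```text
top {'fx': 435.8326, 'fy': 435.8326, 'cx': 321.4104, 'cy': 239.1889, 'k1': -0.0897, 'position': [355.9082, 28.2865, 1181.6862], 'orientation': [-2.9422, -0.0056, -1.5897]}
side {'fx': 605.1863, 'fy': 605.1863, 'cx': 327.1805, 'cy': 242.9977, 'k1': -0.0519, 'position': [535.1593, 1311.0556, 858.7399], 'orientation': [-2.1168, 0.0058, -3.0964]}
wrist {'fx': 333.4023, 'fy': 333.4023, 'cx': 317.9306, 'cy': 241.0195, 'k1': -0.01, 'position': [165.0367, 607.8687, 383.7574], 'orientation': [2.8733, 0.0009, 1.1864]}
{'t': 0.15, 'joints': array([ 1.08140932e+00,  4.91408525e-01,  1.55926787e+00, -1.14515865e-05,
        1.09171639e+00, -1.05652393e-01]), 'qvel': array([ 0.0003299 , -0.00197084, -0.00315364, -0.00023993,  0.00146527,
        0.00049705]), 'tau': array([ 1.93725711e-03, -6.12905645e+01, -2.58278203e+01,  6.92839944e-02,
        4.74079675e-02, -1.02277950e-04]), 'eef_pos': array([233.99680189, 579.53293666, 404.31806606]), 'tcp_rot': array([-1.66375372,  1.56999614, -2.04748305]), 'ft_force': array([-0.04352031, -0.14060919,  0.13525702]), 'moment': array([ 0.03846946,  0.04849326, -0.00443329]), 'opening': 1.0017179216591099} 190.1
```

View pics/top0.png

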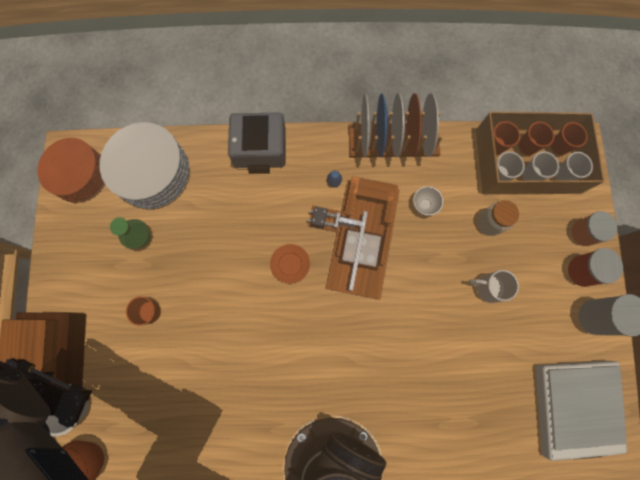

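View pics/side0.png

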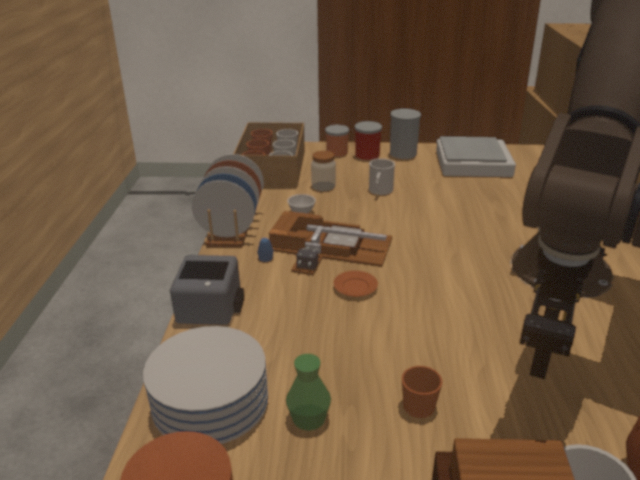

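Top view: holder at about (327..400, 178..300), bar from (365,212) to (352,287), saucer (290,264), salt pot (335,177), bowl (428,201). Now an enlarged crop.

Run:
```python
import cv2,numpy as np
t=cv2.imread('pics/top0.png')[170:310,305:405];s=cv2.imread('pics/side0.png')[200:280,262:402]
o=np.zeros((560,800,3),np.uint8);o[:560,:400]=cv2.resize(t,None,fx=4,fy=4,interpolation=2)
q=cv2.resize(s,(400,229),interpolation=2);o[:229,400:]=q
cv2.imwrite('pics/crop1.png',o)
```

```text
(no output)
```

View pics/crop1.png

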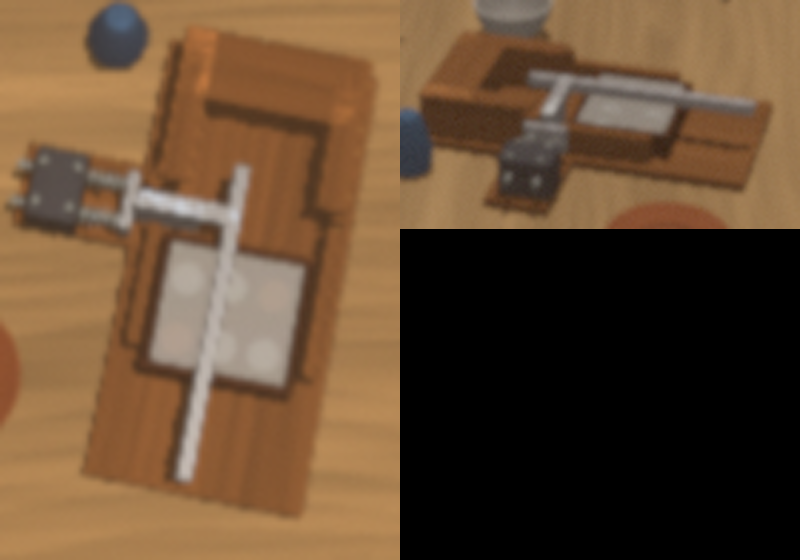

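```bash
cat >> h.py <<'E'
import pickle
from scipy.spatial.transform import Rotation as R
from scipy.optimize import least_squares
def proj(P,m):
    p=(np.atleast_2d(P)-m['position'])@R.from_euler('xyz',m['orientation']).as_matrix()
    s=p[:,:2]/p[:,2:]; s=s*(1+m['k1']*(s**2).sum(1,keepdims=True))
    return s*[m['fx'],m['fy']]+[m['cx'],m['cy']]
def dockw(q,P): # q=x,y,z,yaw
    return R.from_euler('z',q[3]).apply(np.atleast_2d(P))+q[:3]
def load(fn): return pickle.load(open('pics/'+fn+'.pkl','rb'))
E
python3 - <<'E'
from h import *
T=load('top0.png');S=load('side0.png')
tp=[(82,472,-190,75,10),(300,516,-190,-75,10),(174,479,-185,15,56),(192,481,-185,5,56),(235,165,30,15,56),(249,167,30,5,56),(187,28,125,75,51),(375,62,125,-75,51)]
sp=[(743,188,-190,75,10),(772,103,-190,-75,10),(755,108,-185,15,50)]
tp=np.array(tp,float);sp=np.array(sp,float)
tu=tp[:,:2]/4+[304.6,169.6];su=(sp[:,:2]-[400,0])/2.857+[261.7,199.7]
f=lambda q:np.r_[(proj(dockw(q,tp[:,2:]),T)-tu),(proj(dockw(q,sp[:,2:]),S)-su)].ravel()
r=least_squares(f,[600,0,0,-.22],loss='soft_l1');print(r.x,np.degrees(r.x[3]));print(f(r.x).reshape(-1,2).round(1))
q=r.x
c=np.array([(135,368),(287,397),(160,238),(313,262)])/4+[304.6,169.6]
# case: offset along x, y, yaw in dock
cp=np.array([[-48,52,34],[-48,-52,34],[48,52,34],[48,-52,34]],float)
g=lambda a:(proj(dockw(q,R.from_euler('z',a[2]).apply(cp)+[a[0],a[1],0]),T)-c).ravel()
a=least_squares(g,[-80,0,0]);print(a.x,a.fun.round(1))
E
```

```text
[ 627.65520619 -104.61607666   -4.93446002   31.19681959] 1787.4460966299507
[[-0.   0.6]
 [ 0.1  0.7]
 [ 0.3  0. ]
 [-0.4  0.3]
 [ 0.  -0.1]
 [ 0.2  0.1]
 [-3.5 -2.3]
 [ 3.2 -0.2]
 [ 0.2 -0.8]
 [ 0.1  0.2]
 [-1.   2. ]]
[-6.85780759e+01  2.42490273e+00  1.17001566e-02] [-0.   0.7  0.3  0.7  0.1 -1.2 -0.4 -0.2]
```

```bash
cat >> h.py <<'E'
Q=[627.7,-104.6,0,-0.2191]
def plan(tx,ty,tipz,s=None):
    s=s or monitor.state(); M=R.from_euler('xyz',s['tcp_rot']).as_matrix()
    w=dockw(Q,[tx,ty,0])[0]; w[2]=tipz+190.1
    D=R.from_euler('z',Q[3]).as_matrix(); yt=D.T@M[:,1]
    print('t',round(s['t'],2),'F dock',(D.T@s['ft_force']).round(1),'open',round(s['opening'],3),'dock tip pos',(D.T@(s['eef_pos']-np.array([Q[0],Q[1],190.1]))).round(1))
    print('jaw axis in dock',yt.round(3),'shift cm',(M.T@(w-s['eef_pos'])/10).round(2), 'world',w.round(0))
    return M
E
python3 - <<'E'
from h import *
M=plan(-145,-45,110);print(M.round(3),monitor.state()['joints'])
D=R.from_euler('z',Q[3]).as_matrix()
a=R.from_matrix(M)
for sg in(1,-1):
  for t in np.linspace(-3.1,3.1,1241):
    y=(M@R.from_euler('x',t).as_matrix())[:,1]
    if (y@D[:,1])*sg>.99999: print(sg,t.round(3));break
E
```

```text
t 0.15 F dock [-0.  -0.1  0.1] open 1.002 dock tip pos [-533.   582.2  214.2]
jaw axis in dock [ 0.164  0.986 -0.001] shift cm [ 10.46 -55.51  48.55] world [ 476. -117.  300.]
[[-0.     0.374  0.927]
 [-0.001  0.927 -0.374]
 [-1.    -0.001 -0.   ]] [ 1.08140932e+00  4.91408525e-01  1.55926787e+00 -1.14515865e-05
  1.09171639e+00 -1.05652393e-01]
1 -0.165
-1 2.975
```

apply_moves(series=[[0.16,[0,-10,15],-0.05],[0.16,[0,-10,15],-0.165],[0.16,[0,-10,15],-0.165],[0.16,[0,-10,15],-0.165],[0.16,[0,-55.5,48.5],-0.165],[0.16,[0,-55.5,48.5],-0.165],[0.16,[0,-55.5,48.5],-0.165],[0.16,[0,-55.5,48.5],-0.165],[0.16,[0,-55.5,48.5],-0.165],[0.16,[0,-55.5,48.5],-0.165],[0.16,[0,-55.5,48.5],-0.165],[0.16,[0,-55.5,48.5],-0.165],[0.16,[0,-55.5,48.5],-0.165],[0.16,[0,-55.5,48.5],-0.165],[0.16,[10.5,-55.5,48.5],-0.165],[0.16,[10.5,-55.5,48.5],-0.165],[0.16,[10.5,-55.5,48.5],-0.165]])

```text
t: 2.28
eef_pos: [475.8, -115.4, 297.8]
tcp_rot: [2.945, 1.565, 2.728]
ft_force: [1.0, -0.1, 0.5]
opening: 0.424
```

Run:
```python
from h import *
d=snap('wrist','w1.png');print(d['position'],d['orientation'])
plan(-145,-45,16)
T=d
P=[(-190,75,10),(-190,-75,10),(-185,15,56),(-185,5,56),(30,5,56),(-116.6,52,34),(-116.6,-52,34),(-20.6,-52,34)]
print(proj(dockw(Q,np.array(P,float)),T).round(0).tolist())
```

```text
[403.10912797 -98.77210514 277.73426496] [ 2.87860530e+00 -1.11977891e-03  1.35254354e+00]
t 2.33 F dock [0.5 0.2 0.1] open 0.423 dock tip pos [-145.4  -43.7  109.5]
jaw axis in dock [-0.001  1.     0.001] shift cm [ 9.35 -0.13  0.06] world [ 476. -117.  206.]
[[465.0, 191.0], [278.0, 191.0], [404.0, 206.0], [389.0, 206.0], [375.0, 460.0], [438.0, 288.0], [306.0, 288.0], [307.0, 391.0]]
```

View pics/w1.png

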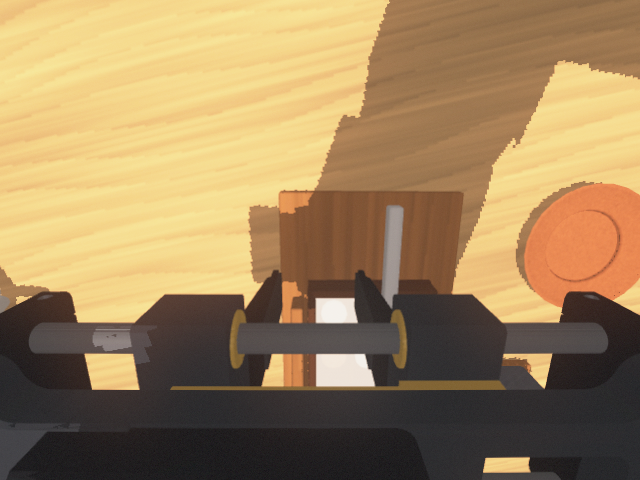

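Bar near end seen at (386..403, 206), board corners (279,191),(463,192), case rear lower edge y≈280: all match the predictions (389..404,206; 278/465,191) within 2 mm. Descend behind the case.

apply_moves(series=[[0.16,[5,0,0],0],[0.16,[8,0,0],0],[0.16,[9.3,0,0],0],[0.16,[9.3,0,0],0],[0.16,[9.3,1.0,0],0],[0.16,[9.3,1.0,0],0]])

```text
t: 3.08
eef_pos: [478.4, -106.2, 207.8]
tcp_rot: [-0.075, 1.569, -0.293]
ft_force: [0.3, -0.1, 0.8]
opening: 0.418
```

apply_moves(series=[[0.16,[0,1.0,0],0],[0.16,[0,1.5,0],0],[0.16,[0,1.5,0],0],[0.16,[0,1.5,0],0]])

```text
t: 3.58
eef_pos: [481.4, -92.4, 206.8]
tcp_rot: [-0.016, 1.57, -0.235]
ft_force: [0.5, -3.2, 2.6]
opening: 0.419
```

Run:
```python
from h import *
plan(-145,1,16)
```

```text
t 3.58 F dock [ 1.2 -3.   2.6] open 0.419 dock tip pos [-145.4  -19.9   16.7]
jaw axis in dock [-0.  1. -0.] shift cm [0.07 2.09 0.04] world [486. -72. 206.]
```

apply_moves(series=[[0.16,[0,1.0,0],0],[0.16,[0,2.0,0],0],[0.16,[0,2.0,0],0],[0.16,[0,2.0,0],0],[0.16,[0,2.0,0],0]])

```text
t: 4.2
eef_pos: [485.8, -73.0, 206.8]
tcp_rot: [-0.058, 1.57, -0.277]
ft_force: [0.3, -4.8, 2.9]
opening: 0.418
```

Run:
```python
from h import *
plan(-145,1,16)
d=snap('top','t2.png');s=snap('side','s2.png');w=snap('wrist','w2.png')['image']
t=d['image'][165:315,300:410];q=s['image'][195:285,255:405]
o=np.zeros((600,800,3),np.uint8);o[:600,:440]=cv2.resize(t,(440,600),interpolation=2);o[:216,440:]=cv2.resize(q,(360,216),interpolation=2)
o[220:490,440:]=cv2.resize(w,(360,270),interpolation=3)
cv2.imwrite('pics/c2.png',o[:,:,::-1])
```

```text
t 4.2 F dock [ 1.4 -4.7  2.9] open 0.418 dock tip pos [-145.4    0.    16.7]
jaw axis in dock [-0.  1. -0.] shift cm [0.07 0.1  0.04] world [486. -72. 206.]
```

View pics/c2.png

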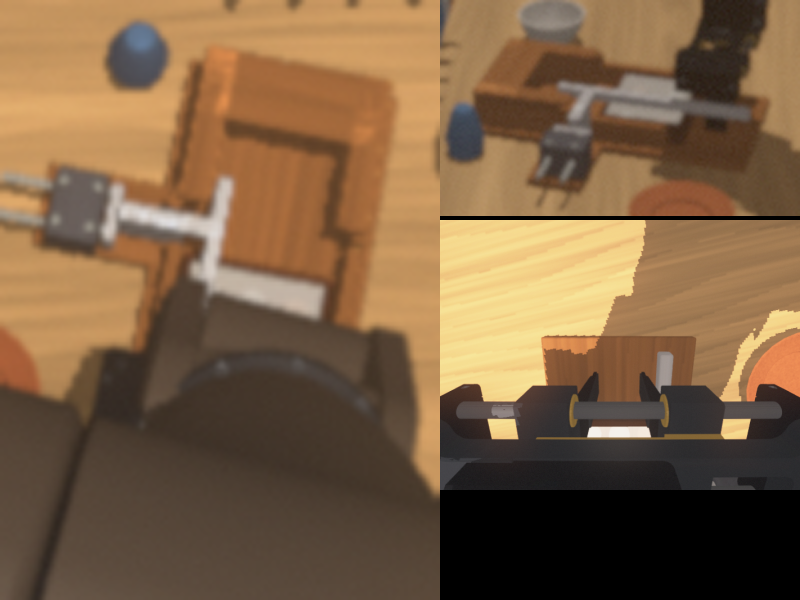

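apply_moves(series=[[0.16,[0,0.6,0],0],[0.16,[0,0.6,0],0],[0.16,[0,0.6,0],0]])

```text
t: 4.72
eef_pos: [487.1, -67.2, 206.8]
tcp_rot: [-0.158, 1.57, -0.377]
ft_force: [0.9, -6.4, 3.7]
opening: 0.412
```

Run:
```python
from h import *
plan(-145,1,16)
d=snap('top','t3.png');s=snap('side','s3.png')
for k in(0,22,25,28,31):print(k,proj(dockw(Q,np.array([[30,15+k,56],[30,5+k,56.]])),d).round(1).tolist())
t=d['image'][195:245,320:380]
cv2.imwrite('pics/c3.png',cv2.resize(t,(720,600),interpolation=2)[:,:,::-1])
```

```text
t 4.72 F dock [ 2.2 -6.1  3.7] open 0.412 dock tip pos [-145.4    6.    16.7]
jaw axis in dock [-0.  1. -0.] shift cm [ 0.07 -0.5   0.04] world [486. -72. 206.]
0 [[363.5, 210.3], [367.2, 211.0]]
22 [[355.5, 208.7], [359.1, 209.4]]
25 [[354.4, 208.4], [358.0, 209.2]]
28 [[353.3, 208.2], [356.9, 208.9]]
31 [[352.2, 208.0], [355.8, 208.7]]
```

View pics/c3.png

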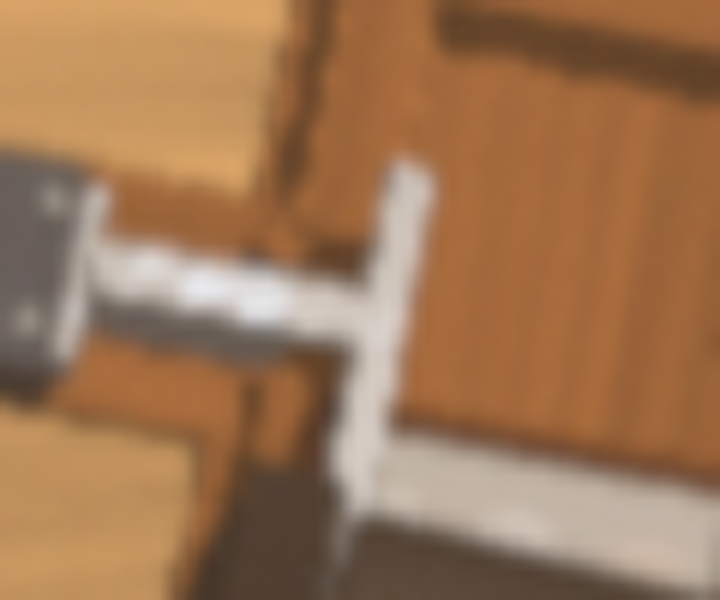

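Bar end seen at px (352.3..356.4, 208.3): keeper ≈ 29–30 mm open, matching the 6.1 N. Push forward.

apply_moves(series=[[0.16,[0,-0.1,1],0],[0.16,[0,-0.1,1.5],0],[0.16,[0,-0.1,2],0],[0.16,[0,-0.1,2.5],0],[0.16,[0,-0.1,3],0],[0.16,[0,-0.1,3.5],0],[0.16,[0,-0.1,4],0],[0.16,[0,-0.1,4.5],0],[0.16,[0,-0.1,5],0],[0.16,[0,-0.1,5.5],0],[0.16,[0,-0.1,6],0]])

```text
t: 6.2
eef_pos: [544.2, -80.9, 206.1]
tcp_rot: [-3.128, 1.566, 2.937]
ft_force: [-7.9, -4.8, 3.3]
opening: 0.421
```

Run:
```python
from h import *
plan(-2,5,16)
```

```text
t 6.2 F dock [-6.7 -6.4  3.3] open 0.421 dock tip pos [-86.7   5.   16. ]
jaw axis in dock [-0.001  1.    -0.   ] shift cm [-0.05 -0.    8.47] world [627. -99. 206.]
```

apply_moves(series=[[0.16,[0,0,0.5],0],[0.16,[0,0,1],0],[0.16,[0,0,1.5],0],[0.16,[0,0,2],0],[0.16,[0,0,2.5],0],[0.16,[0,0,3],0],[0.16,[0,0,3.5],0],[0.16,[0,0,4],0]])

```text
t: 7.2
eef_pos: [583.2, -89.7, 206.0]
tcp_rot: [-3.108, 1.565, 2.957]
ft_force: [-8.6, -4.1, 2.7]
opening: 0.42
```

apply_moves(series=[[0.16,[0,0,0.5],0],[0.16,[0,0,1],0],[0.16,[0,0,1.5],0],[0.16,[0,0,2],0],[0.16,[0,0,2.5],0],[0.16,[0,0,3],0]])

```text
t: 7.95
eef_pos: [612.6, -96.3, 205.9]
tcp_rot: [-3.089, 1.566, 2.975]
ft_force: [-8.1, -4.9, 2.0]
opening: 0.42
```

Run:
```python
from h import *
plan(-2,5,16)
```

```text
t 7.95 F dock [-6.8 -6.6  2. ] open 0.42 dock tip pos [-16.6   4.8  15.8]
jaw axis in dock [-0.001  1.    -0.   ] shift cm [-0.03  0.02  1.46] world [627. -99. 206.]
```

apply_moves(series=[[0.16,[0,0,0.3],0],[0.16,[0,0,0.6],0],[0.16,[0,0,0.9],0],[0.16,[0,0,1.0],0],[0.16,[0,0,1.1],0]])

```text
t: 8.57
eef_pos: [623.2, -98.7, 205.9]
tcp_rot: [-3.083, 1.566, 2.981]
ft_force: [-7.8, -4.5, 2.7]
opening: 0.422
```

apply_moves(series=[[0.16,[0,0,0.1],0],[0.16,[0,0,0.2],0],[0.16,[0,0,0.2],0]])

```text
t: 8.95
eef_pos: [625.2, -99.1, 205.9]
tcp_rot: [-3.083, 1.566, 2.982]
ft_force: [-7.7, -4.5, 1.7]
opening: 0.42
```

Run:
```python
from h import *
plan(-2,5,16)
```

```text
t 8.95 F dock [-6.5 -6.1  1.7] open 0.42 dock tip pos [-3.6  4.8 15.8]
jaw axis in dock [-0.001  1.    -0.   ] shift cm [-0.03  0.02  0.16] world [627. -99. 206.]
```

Not at the stop yet; continue in 1–2 mm steps.

apply_moves(series=[[0.16,[0,0,0.1],0],[0.16,[0,0,0.2],0],[0.16,[0,0,0.2],0]])

```text
t: 9.32
eef_pos: [626.8, -99.5, 205.8]
tcp_rot: [-3.101, 1.564, 2.964]
ft_force: [-11.0, -3.8, 4.9]
opening: 0.42
```

apply_moves(series=[[0.16,[0,0,0.1],0],[0.16,[0,0,0.15],0],[0.16,[0,0,0.15],0]])

```text
t: 9.7
eef_pos: [627.4, -99.6, 205.8]
tcp_rot: [-3.119, 1.561, 2.946]
ft_force: [-17.9, -3.0, 9.8]
opening: 0.419
```

Contact with the stop (force 8→18 N, motion stalls, finger front at x≈8.7). Back off, close the jaws (keeper follows), shift right, lift.

apply_moves(series=[[0.16,[0,0,-0.3],0],[0.16,[0,0,-0.6],0],[0.4,[0,0,-0.6],0],[0.7,[0,0,-0.6],0],[1,[0,0,-0.6],0],[1,[0,0,-0.6],0],[1,[0,0,-0.6],0],[1,[0,0,-0.6],0],[1,[0,-0.6,-0.6],0],[1,[0,-1.2,-0.6],0],[1,[0,-1.8,-0.6],0],[1,[0,-2.5,-0.6],0],[1,[0,-2.5,-0.6],0]])

```text
t: 11.32
eef_pos: [618.4, -123.3, 206.8]
tcp_rot: [1.661, 1.571, 1.442]
ft_force: [-0.9, -0.6, -1.0]
opening: 0.007
```

Run:
```python
from h import *
plan(-60,-20,150)
s=snap('side','s4.png');w=snap('wrist','w4.png')['image']
q=s['image'][195:285,255:405]
o=np.zeros((600,800,3),np.uint8);o[:300,:500]=cv2.resize(q,(500,300),interpolation=2)
o[300:,:400]=cv2.resize(w,(400,300),interpolation=3)
cv2.imwrite('pics/c4.png',o[:,:500,::-1])
```

```text
t 11.32 F dock [-0.7 -0.8 -1. ] open 0.007 dock tip pos [ -5.1 -20.3  16.7]
jaw axis in dock [0. 1. 0.] shift cm [-13.33   0.03  -5.5 ] world [ 565. -111.  340.]
```

View pics/c4.png

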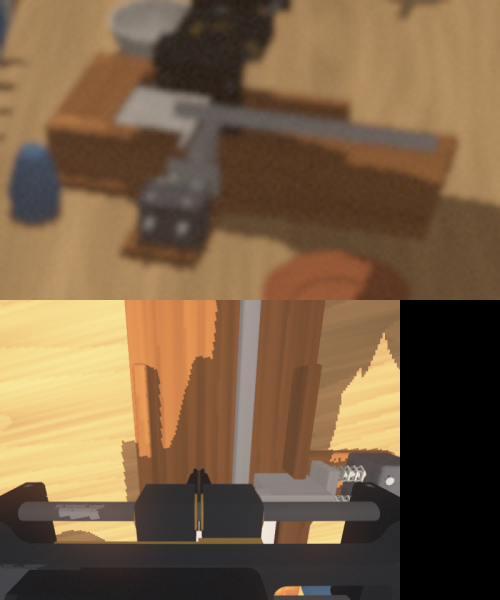

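Case is in the pocket; force is near zero; keeper seems shut. Lift and move clear toward the robot for a check.

apply_moves(series=[[1,[-4,0,0],0],[1,[-10,0,0],0],[1,[-15,0,0],0],[1,[-15,0,-5],0],[1,[-15,0,-10],0],[1,[-15,0,-15],0],[1,[-15,0,-18],0],[1,[-15,-6,-18],0],[1,[-15,-12,-18],0],[1,[-15,-18,-18],0],[1,[-15,-24,-18],0],[1,[-15,-30,-18],0],[1,[-15,-30,-18],0]])

```text
t: 13.05
eef_pos: [376.7, -379.5, 356.4]
tcp_rot: [-0.789, 1.57, -1.011]
ft_force: [-0.1, 0.8, -0.1]
opening: 0.005
```

Run:
```python
from h import *
plan(-60,-20,150)
d=snap('top','t5.png')
print('bar k=0,3',[proj(dockw(Q,np.array([[30,15+k,56],[30,5+k,56.],[-185,15+k,56],[-185,5+k,56]])),d).round(1).tolist() for k in(0,3)])
print('rear edge x=8,2',[proj(dockw(Q,np.array([[x,40,34],[x,-40,34.]])),d).round(1).tolist() for x in(8,2)])
t=d['image'][165:305,300:410]
cv2.imwrite('pics/c5.png',cv2.resize(t,(440,560),interpolation=2)[:,:,::-1])
```

```text
t 13.05 F dock [-0.3  0.7 -0.1] open 0.005 dock tip pos [-185.2 -322.9  166.3]
jaw axis in dock [ 0.003  1.    -0.001] shift cm [ 1.62 30.33 12.42] world [ 565. -111.  340.]
bar k=0,3 [[[363.5, 210.3], [367.2, 211.0], [348.5, 289.2], [352.3, 290.0]], [[362.4, 210.0], [366.1, 210.8], [347.4, 289.0], [351.2, 289.7]]]
rear edge x=8,2 [[[352.2, 218.3], [381.2, 224.0]], [[351.8, 220.4], [380.8, 226.1]]]
```

View pics/c5.png

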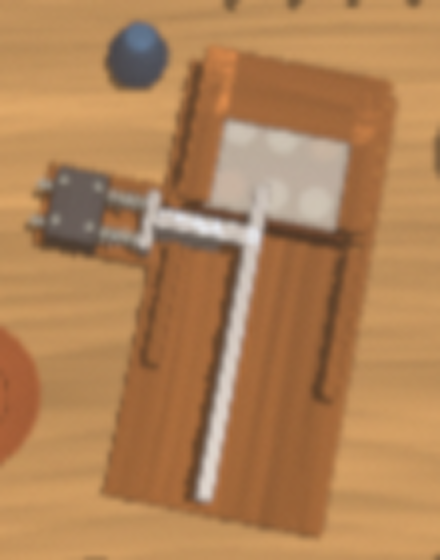

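Bar ends at px (348.8..353.5, 290) and (363.5..366.8, 211): shut within about 1 mm. The rear edge at (386,225) matches x≈8 (home). Salt pot, saucer and bowl are unmoved.

```bash
python3 -c "
from h import *
print(job.job_done())"
```

```text
the job is handed in; nothing more can be done
None
```

I slid the case fully home in the holder, let the keeper spring shut behind it, and handed the job in at about 13 s (limit 38 s). The hand-in gives no verdict.

**What I did:** I lowered the half-open fingers behind the case. The left finger's back pushed the keeper bar to about 29 mm open, held there with about 6 N. Both fingertips then pushed the case in until the force rose from 8 to 18 N at the stop, with the finger front at x≈8.7 mm. After that I backed off, closed the jaws so the keeper followed, shifted right, lifted and moved clear.

**Last checks, from the top camera:**
- **Keeper:** both bar ends sit where a fully shut keeper should be, within about 1 mm.
- **Case:** its rear edge matches x≈8 mm, which is fully home.
- **Crockery:** the salt pot and saucer look unmoved in the final crop. The bowl is barely in that crop, and I did not re-check the mug, jar, vase or cup. The arm passed well above or away from them.
- **Robot:** it is clear of everything, with less than 1 N at the wrist.

**Disagreements:**
- The camera fit put the table about 5 mm too low, so I used the heights given in the text instead.
- The fingers turned out a few millimetres narrower than expected, so I moved 6 mm further to open the keeper enough.

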